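# Set the jar mill running: load the jars from the drawer and lock the drill on

### The job

Open the drawer of the grey unit, take out every jar in it, lay them all along the two rubber rollers of the jar mill while the rollers stand still, and see that the drawer is fully shut again in the end. Once all the jars are on it, start the mill: squeeze the drill's trigger right in, press the lock button on the side of its handle while you hold the trigger, then ease the trigger until the catch holds it and let go, so that the drill runs on by itself and every jar is turning on the rollers when you leave. Do not knock over the two open tubs of sorted fasteners.

Things in the scene. Friction and masses are not known exactly. Their poses are not given: they have to be found in the camera images.
- jar1: Sealed round clear jar of rusty bolts with a black lid: a plain cylinder 52 mm in diameter, 50 mm long, 0.17 to 0.33 kg. Origin at its centre, x along its axis to the lid. At the start three or four of the four jars lie on their sides in the shut drawer, in two rows, axes roughly along the drawer's slide; an absent one reads None. It rolls little, being full of loose bolts.
- jar2: Another jar, the same as jar1.
- jar3: Another jar, the same as jar1.
- jar4: Another jar, the same as jar1.
- cabinet_front (a point): Middle of the lower front edge of a grey drawer unit fixed at the left, 280 mm deep (x), 400 wide (y), 115 high; x points from front to back: the drawer comes out along -x. Drawer: floor 22 mm above the bench, wall tops 93 mm, 360 mm wide inside. Jars lie before a cross divider 150 mm behind its front: 180 mm out brings them clear of the unit's top.
- cabinet_drawer0_handle (a point): Middle of the drawer's handle: a steel bar 120 mm long along the unit's y, 12 mm thick or less, 35 mm in front of the drawer's front panel, 77 mm above the bench (38 mm below the unit's top). Moves with the drawer; axes as cabinet_front's.
- cabinet_drawer0 (a joint): Opening of the drawer in m: 0 shut, about 0.2 fully out. Slides easily (about 1 N) and stays where it is left.
- tumbler: Jar mill fixed on the bench: plywood board 120 mm (x) by 520 (y), two black rubber rollers along y, turned by an electric drill lying on its side at the -y end. Origin on the bench under the middle of the rollers; x across them, away from the robot; y along them, away from the drill. Roller axes at x = -28 and 28 mm, 70 mm high, radius 14 mm, y from -130 to 130 mm.
- roller_bed (a point): Point midway between the roller axes, 70 mm above the bench; axes as the tumbler's. A jar lies in the valley between the rollers with its axis along y, straight above this line, 28.6 mm higher than this point. Room for four jars end to end: at y = -93, -31, 31 and 93 mm from here. Upright end plates at y = -138 and 138 mm (10 thick) end 86 mm above the bench.
- trigger_face (a point): Middle of the front face of the drill's black trigger, 36 mm long (x), 22 mm high (z), 70 mm above the bench. The drill's handle sticks out level along the tumbler's -x; the trigger is on its +y side and faces +y, 20 mm out of the handle. Squeezed 10 mm along -y; spring 5 N rising to 10 N. Handle there: 42 mm wide (y), 34 thick, top 87 mm above the bench. Moves with the trigger.
- trigger (a joint): How far the trigger is squeezed, in m: 0 free, 0.010 fully in, about 0.006 when the lock holds it. The drill turns the rollers while it is squeezed or held; when it is free a brake holds the rollers still.
- lock_top (a point): Middle of the top of the lock button: black, round, 13 mm in diameter, on the drill's left side, which lies uppermost, so it points straight up out of the handle, 8.5 mm. It is 41 mm along -y from the free trigger's face and 25.5 mm above its middle, at the same x. Pressed straight down 6.5 mm, 1.5 to 3 N. Moves with the button; axes as the tumbler's.
- lock_button (a joint): How far the lock button is pressed, in m: 0 out, 0.0065 fully in, about 0.0056 when caught. It goes in only while the trigger is in beyond 0.008. Held down fully while the trigger is eased back to 0.006, it is caught and holds the trigger; let go earlier, it springs out. Squeezing fully again frees it. One tilted gripper can do both: one finger at the trigger, one on the button.
- tub_screws: Open clear tub (a cut-down bottle) of steel screws, 84 mm in diameter, 118 mm high, standing behind the mill; only to be left standing. Origin at the centre of its underside, z its upright axis.
- tub_nuts: A second such tub, of brass nuts, also behind the mill.

How it is judged:
By the outcome, as a careful person would: the job done as asked, in the order asked, and still so for the second after the job is handed in, with the robot touching nothing.
Of jar1, jar2, jar3, jar4 only 3 to 4 are there at a start; the rules pass over those that are not, and their reading is None.
At some moment in a run one of jar1, jar2, jar3, jar4 may be knocked a few centimetres aside while the robot is not near it.
Once in a run the grip may slacken for a moment while it holds something.
It also fails if it takes over 208 s, if anything falls off the work surface, if the arm or the gripper's body presses on something with over 40 N, if the wrist force passes 120 N, or if a joint passes its speed limit or range.

### The arm

A 7-joint arm with a two-finger parallel gripper is mounted at the origin on the work surface. World frame = base frame: x ahead of the robot, y to its left, z up, the work surface at z = 0. Lengths are in m, angles in rad, forces in N, time in s.
With the tool pointing down it reaches from about 0.4 to 0.9 m from the base axis. Payload 5.6 kg.
Tool frame: the origin (TCP) lies midway between the tips of the shut fingers; the grasp point (between the pads) lies 19 mm behind it; z points along the fingers, y is the line along which they close (so a half turn about z gives the same grasp; the last joint's range is limited). The gripper opens to 92 mm and grips with 3 to 60 N. Pads are 20 mm wide; open, the fingers measure 128 mm over their backs; the gripper's body (75 mm by 189 mm) begins 69 mm behind the grasp point.
Start: joints at [-1.158, 0.468, -0.012, 1.603, 0.006, 1.071, -0.056], TCP at [0.286, 0.584, 0.215] pointing down, gripper open.
Joint ranges: [-2.53, 2.53], [-0.31, 2.02], [-1.57, 1.55], [0.28, 2.44], [-1.29, 4.43], [0.15, 1.84], [-2.92, 2.92]. Speed limits (rad/s): [2.57, 2.57, 3.14, 3.14, 3.14, 3.14, 3.14].

### API

Orientations are given as a 3x3 rotation matrix whose columns are the frame's x, y, z axes.
In Python, from station import env, effector, solver, viewer, workorder, search_frame, tip_of gives the robot as it stands. Calls block until the motion is done:
- env.reach(position, orientation): joint-space move of the TCP to a pose.
- env.movel(position, frame=None, rate=0.15): straight line of the TCP; frame=None keeps the orientation; rate is the mean speed in m/s.
- env.goto_joints(angles): joint-space move.
- effector.release() and effector.grasp(squeeze=None): open the fingers fully, or close them until they stop; squeeze is the grip in N (None keeps the last).
- env.pause(seconds).
- solver.inverse_kinematics(position, orientation): joint angles nearest the present ones, or None.
- env.sense(): the state.
- viewer.read_camera(name): name is "side" or "top"; returns (picture, depth): 384x512x3 uint8, red, green, blue; 384x512 float32, m along the optical axis (not along the pixel's ray), 0 where there is no reading.
- viewer.camera_info(name): a dict with "intrinsics" (3x3 intrinsics, pixels), "eye" and "rotation" of the camera in the world. Camera axes: x right, y up, looking along -z (the intrinsics and any distortion apply to the point x, -y, -z); pixel columns grow to the right and rows downward; lengths in m; the calibration is good to about 2 mm. A picture is of the moment at which its call begins. camera_info takes no time and is no camera call.
A pose or a line that the arm cannot do raises env.PlanningError and nothing moves.
- workorder.finish_job(): hands the job in; it is judged then, once.
Trained networks look in the newest picture that a camera, given by its name, has taken for a name from the list of things; names that differ only in an ending like _2 or _b are one class to them, and where a whole thing is asked for, a point or a joint stands for the part that bears it (a point fixed in the world has none). Each returns a list of dicts, best first, with "score" (0 to 1); they miss things now and then, are a little off and sometimes report something else, mostly with a low value. They report only what shows in the picture. A call takes as long as a camera call.
- search_frame(camera, name): "at" ([x, y, z] in m, in world coordinates, good to about 4 mm: the middle of the surface that is visible of it).
- tip_of(camera, name): "at" ([x, y, z] in m, in world coordinates, good to about 4 mm: a listed point, or the origin of a listed thing).
The state is a dict: "t": time; "joint_positions": joint angles; "joint_velocities": joint speeds; "tau": joint torques, N m; "ee_pos": TCP position; "tcp_rot": TCP orientation; "wrist_force": force on the tool from outside, world axes, zero at the start; "moment": the same for the moment, N m; "gripper_width": finger opening in m; "grasp_force": force on a finger pad.
Only numpy, scipy, OpenCV 4.12 (cv2) and the standard library are available. Lean on these libraries where they do the work, as an engineer would, in place of code of your own. Each camera call takes 0.05 s, during which the arm holds its last target. There are 200 camera calls.

## Working session

There is one attempt and no reset: what is moved stays moved. The work goes in short steps, each a Python script; the robot and the scene stay as the last script left them, time stands still between calls to the robot, and variables do not carry over. Pictures are saved under pics/ and viewed, at most 14 in all, crops included, and the job is handed in when it is done.

```bash
mkdir -p pics; ls; cat > look.py <<'E'
from station import env, effector, solver, viewer, workorder, search_frame, tip_of
import numpy as np, cv2
def snap(c,fn):
    p,d=viewer.read_camera(c); cv2.imwrite('pics/'+fn,p[:,:,::-1]); np.save('pics/'+c+'_d.npy',d); return p,d
E
python3 - <<'E'
from look import *
np.set_printoptions(precision=4,suppress=True)
for c in('top','side'):
    snap(c,c+'0.png'); i=viewer.camera_info(c); print(c,i['eye'],i['rotation'].tolist() if hasattr(i['rotation'],'tolist') else i['rotation'],i['intrinsics'])
    for n in ['cabinet_front','cabinet_drawer0_handle','tumbler','roller_bed','trigger_face','lock_top','tub_screws','tub_nuts']:
        print(n,[(np.round(r['at'],4).tolist(),round(r['score'],2)) for r in tip_of(c,n)[:2]])
E
cd pics; python3 -c "
import cv2,numpy as np
a=cv2.imread('top0.png');b=cv2.imread('side0.png')
"
```

```text
pics
top [0.5166 0.0317 1.3793] [[0.012426262277265948, 0.9966789482657509, -0.0804777117573128], [-0.999869941961146, 0.013212768657599837, 0.009247805524289452], [0.010280426471257395, 0.08035232932701623, 0.9967135074851207]] [[383.522   0.    252.394]
 [  0.    383.522 189.73 ]
 [  0.      0.      1.   ]]
cabinet_front [([0.5697, 0.3187, 0.0005], 0.84)]
cabinet_drawer0_handle [([0.5321, 0.312, 0.0789], 0.8), ([0.5638, -0.1209, 0.071], 0.17)]
tumbler [([0.5699, -0.1257, -0.0023], 0.79)]
roller_bed [([0.564, -0.1209, 0.0689], 0.63)]
trigger_face [([0.5151, -0.3961, 0.0688], 0.49)]
lock_top []
tub_screws [([0.7721, -0.0935, 0.0011], 0.7)]
tub_nuts [([0.7539, -0.2331, 0.0025], 0.86), ([0.5145, -0.3959, 0.0685], 0.3)]
side [-0.0499 -0.8217  0.8273] [[0.7875827520091576, 0.33493379628849296, -0.5172356917706473], [-0.6161383734039508, 0.4407324347426167, -0.6527851298742786], [0.009322744060390003, 0.8328110668510735, 0.5534788282974886]] [[371.4699   0.     256.7596]
 [  0.     371.4699 188.9443]
 [  0.       0.       1.    ]]
cabinet_front [([0.5711, 0.3248, 0.001], 0.81)]
cabinet_drawer0_handle [([0.5342, 0.311, 0.0754], 0.94)]
tumbler [([0.5666, -0.1198, 0.001], 0.8)]
roller_bed [([0.5657, -0.1234, 0.0707], 0.9)]
trigger_face [([0.5651, -0.1263, 0.0712], 0.52), ([0.5135, -0.3957, 0.0686], 0.44)]
lock_top [([0.526, -0.4376, 0.0953], 0.53)]
tub_screws [([0.7672, -0.0961, -0.0012], 0.59)]
tub_nuts [([0.7511, -0.2269, 0.0023], 0.94)]
```

View pics/top0.png

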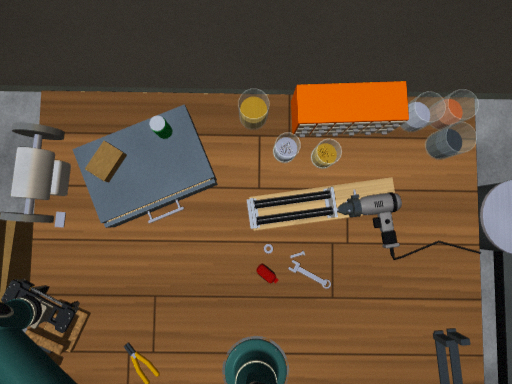

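View pics/side0.png

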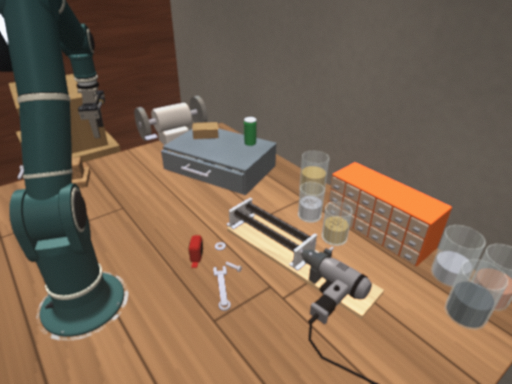

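Top view: the grey unit has its front edge from (107,226) to (215,182) and the handle near (166,210). The mill rollers run from (255,222) to (335,208), with the drill handle at (388,230) and the tubs at (287,148) and (326,153). The side view agrees. Next I'll fit the yaws from the depth image.

```bash
cat >> look.py <<'E'
np.set_printoptions(precision=4,suppress=True)
def cloud(c,d):
    i=viewer.camera_info(c);K=np.array(i['intrinsics']);v,u=np.mgrid[:d.shape[0],:d.shape[1]]
    P=np.stack([(u-K[0,2])/K[0,0]*d,-(v-K[1,2])/K[1,1]*d,-d],-1)@np.array(i['rotation']).T+np.array(i['eye'])
    P[d<=0]=np.nan; return P
E
python3 - <<'E'
from look import *
P=cloud('top',np.load('pics/top_d.npy'))
def reg(x0,x1,y0,y1,z0,z1):
    m=(P[...,0]>x0)&(P[...,0]<x1)&(P[...,1]>y0)&(P[...,1]<y1)&(P[...,2]>z0)&(P[...,2]<z1); return P[m]
q=reg(.4,1,.1,.65,.105,.125); print('cab',len(q),cv2.minAreaRect((q[:,:2]*1000).astype(np.float32)),q[:,2].mean())
q=reg(.45,.7,-.3,.05,.06,.1); print('mill',len(q),cv2.minAreaRect((q[:,:2]*1000).astype(np.float32)))
q=reg(.45,.7,-.24,.02,.072,.09);
c=cv2.fitLine((q[:,:2]*1000).astype(np.float32),cv2.DIST_L2,0,.01,.01).ravel();print(c,np.degrees(np.arctan2(c[3],c[2])))
q=reg(.35,.7,-.6,-.2,.05,.2);q=q[::1]
# height map in mill frame around trigger
ya=np.radians(10); ex=np.array([np.cos(ya),np.sin(ya)]);ey=np.array([-np.sin(ya),np.cos(ya)])
r=(reg(.3,.8,-.6,-.2,.0,.3)); a=(r[:,:2]-[.514,-.396])@np.stack([ex,ey],1)*1000
H={}
for (x,y),z in zip(a,r[:,2]):
    k=(int(np.floor(y/15)),int(np.floor(x/15)));H[k]=max(H.get(k,0),z)
print('rows y(+ first), cols x -75..105')
for j in range(9,-8,-1): print('%5d'%(j*15),' '.join('%3d'%(1000*H.get((j,i),0)) for i in range(-5,8)))
E
```

```text
cab 8412 ((687.5328979492188, 425.7808837890625), (338.35528564453125, 523.2994995117188), 14.302836418151855) 0.11500313262961215
mill 1662 ((567.6452026367188, -136.97349548339844), (102.04950714111328, 323.5540771484375), 8.736405372619629)
[   0.1788   -0.9839  562.3555 -108.1328] -10.884298
rows y(+ first), cols x -75..105
  135   3   5   6   3   3   5   3  22  80  88  80  25  89
  120   3   7   5   4   6   4   5  86  91  90  90  88  91
  105   7   4   4   3   4   3   3  17  79  82  79   0   0
   90   5   6   5   4   2   4   5  17  91  95  91  18  19
   75   4   7   6   5   6   2   2  73  95  96  92  26  19
   60   5   7   4  11   8   4   4  95 100 103  97  94  93
   45   2   4   4   3   6   7   3  91 104 105 101  97  96
   30   2   9   5   3   4  11   4  95 104 105  98  99  92
   15   3   7   4   4   6   5   3  93 106 104  98  88  17
    0   9   5   7   2  79  81   7 100 103 107 101  91  21
  -15   6   6   4  81  87  83  84  98 107 107 102  91  18
  -30  91  89  91  90  89  91  89  99 109 109 103  93  21
  -45  91  91  90  91  98  97  90 101 106 105 102  90  21
  -60  91  91  89  92  91  90  88  99 106 108 102  90  17
  -75  83  81   0   0   0   0  82 101 106 107 103  91  23
  -90   0   0   2   0   0   0  77  98 105 108 101  80  19
 -105   5   4   7   4   5   3   5  92  97  99  91  20  21
```

```bash
python3 - <<'E'
from look import *
P=cloud('top',np.load('pics/top_d.npy'));img=cv2.imread('pics/top0.png').astype(int)
m=((P[...,2]>.105)&(P[...,2]<.125)&(P[...,1]>.05)&(P[...,1]<.62)).astype(np.uint8)
n,l,s,_=cv2.connectedComponentsWithStats(m,connectivity=4);k=1+s[1:,4].argmax();q=P[l==k]
print('cab',cv2.minAreaRect((q[:,:2]*1000).astype(np.float32)))
# rollers: dark pixels
for name,mm in (('dark',(img.max(2)<60)),):
    m=mm&(P[...,2]>.055)&(P[...,2]<.1)&(P[...,0]>.47)&(P[...,0]<.66)&(P[...,1]>-.27)&(P[...,1]<.03)
    n,l,s,_=cv2.connectedComponentsWithStats(m.astype(np.uint8),connectivity=8)
    for k in range(1,n):
        if s[k,4]>80:
            q=P[l==k][:,:2]*1000;f=cv2.fitLine(q.astype(np.float32),cv2.DIST_HUBER,0,.01,.01).ravel()
            t=(q-f[2:])@f[:2];print(s[k],f,np.degrees(np.arctan2(-f[0]*np.sign(f[1]),abs(f[1]))),t.min(),t.max(),f[2:]+f[:2]*(t.min()+t.max())/2)
E
```

```text
cab ((705.1181640625, 384.93011474609375), (266.8384094238281, 401.1742248535156), 23.2767276763916)
[254 191  76  13 191] [   0.1498   -0.9887  599.0513 -114.6574] 8.617873 -129.30592350057236 128.80065229457435 [ 599.0135 -114.4076]
[255 195  76  14 251] [   0.1495   -0.9888  584.2054 -115.8023] 8.599889 -127.64570353624269 130.97629852168416 [ 584.4545 -117.4489]
[257 207  76  18 455] [   0.1484   -0.9889  533.7301 -122.7916] 8.533533 -127.7899082770108 130.3705381516361 [ 533.9216 -124.0677]
```

```bash
cat >> look.py <<'E'
CY=np.radians(23.3); MY=np.radians(8.6)
def ax(yaw): return np.array([np.cos(yaw),np.sin(yaw),0]),np.array([-np.sin(yaw),np.cos(yaw),0])
CX,CYY=ax(CY); MX,MYY=ax(MY)
def down(cl):  # tool down, closing along cl; the sign nearest the start one
    z=np.array([0,0,-1.]); y=cl/np.linalg.norm(cl); return np.stack([np.cross(y,z),y,z],1)
MC=np.array([.5645,-.121,0])
def st(): 
    s=env.sense(); print('t%.1f p%s F%s w%.4f g%.1f'%(s['t'],np.round(s['ee_pos'],4),np.round(s['wrist_force'],1),s['gripper_width'],s['grasp_force'])); return s
E
python3 - <<'E'
from look import *
P=cloud('top',np.load('pics/top_d.npy'))
h=np.array([.533,.3115,.0]);r=P-h
a=r@CX;b=r@CYY
m=(abs(a)<.03)&(abs(b)<.06)&(P[...,2]>.06)&(P[...,2]<.1)
for z0 in (.065,): print(np.sort(np.round(a[m]*1000)).astype(int), np.sort(np.round(b[m]*1000)).astype(int)[[0,-1]])
print('q7',env.sense()['tcp_rot'])
for cl in (CYY,-CYY):
    q=solver.inverse_kinematics(h+.02*CX+[0,0,.2],down(cl));print(q)
E
```

```text
[-4 -4 -4 -4 -4 -4 -4 -4 -4 -4 -3 -3 -3 -3 -3 -3 -3 -3 -3 -3 -3 -3 -2 -2
 -2 -2 -2 -2 -2 -2 -2 -2 -2 -2 -1 -1 -1 -1 -1 -1 -1  0  0  0  0  0  0  0
  0  0  0  0  1  1  1  1  1  1  1  1  1  1  1  1  1  1  2  2  2  2  2  2
  2  3  3  3  3  3  3  3  3  3  3  3  3  3  4  4  4  4  4  4  4  4  5  5
  5  5  5  5  5  5  5  5  6  6  6  6  6  6  6  6  6  7  7  9  9 10 10 11
 12 13 13 14 15 16 16 17 18 18 19 19 20 20 20 22 22 24 24 25 25 27 27 27
 28 30 30] [-58  59]
q7 [[-0.8979  0.4403  0.0001]
 [ 0.4403  0.8979 -0.    ]
 [-0.0001  0.     -1.    ]]
[-0.5237  0.4629 -0.0728  1.6466  0.0378  1.0335  1.3692]
[-0.9688  0.4931  0.5382  1.6787 -0.2838  1.0484 -1.5043]
```

```bash
python3 - <<'E'
from look import *
R=down(CYY);h=np.array([.534,.312,0])
effector.grasp(10)
p=h+.0195*CX
env.reach(p+[0,0,.19],R); env.movel(p+[0,0,.13],rate=.2); env.movel(p+[0,0,.062],rate=.08); s=st()
if np.linalg.norm(s['wrist_force'])<15:
    env.movel(p-.215*CX+[0,0,.062],rate=.15); st()
    env.movel(p-.205*CX+[0,0,.062],rate=.15);st()
    env.movel(p-.205*CX+[0,0,.2],rate=.25);st()
E
```

```text
t5.1 p[0.5523 0.32   0.0624] F[0.9 0.4 0.2] w0.0002 g0.0
t6.7 p[0.3682 0.2416 0.0655] F[ 31.2  10.1 -18.7] w0.0001 g15.3
t6.9 p[0.3688 0.2411 0.0639] F[10.2  2.5 -1.3] w0.0003 g5.3
t7.6 p[0.3627 0.2379 0.1991] F[ 0.7  0.4 -0.8] w0.0005 g0.0
```

```bash
python3 - <<'E'
from look import *
effector.release()
env.reach([.45,-.05,.33],down(-MX) if 0 else down(CYY))
p,d=snap('top','top1.png'); cv2.imwrite('pics/top1c.png',cv2.resize(p[130:290,80:260,::-1],None,fx=4,fy=3.75))
for n in('jar1','cabinet_drawer0_handle'):
    print(n,[(np.round(r['at'],4).tolist(),round(r['score'],2)) for r in tip_of('top',n)])
print([(np.round(r['at'],4).tolist(),round(r['score'],2)) for r in search_frame('top','jar1')])
st()
E
```

```text
jar1 [([0.4441, 0.4064, 0.0504], 0.75), ([0.5044, 0.2617, 0.0463], 0.7), ([0.4892, 0.1563, 0.0499], 0.65), ([0.4178, 0.3111, 0.0438], 0.55)]
cabinet_drawer0_handle [([0.3589, 0.2306, 0.081], 0.65)]
[([0.5036, 0.2559, 0.0699], 0.78), ([0.4464, 0.4011, 0.0715], 0.66), ([0.4943, 0.1527, 0.0713], 0.51), ([0.4208, 0.3072, 0.0682], 0.47)]
t10.4 p[ 0.4499 -0.0489  0.3295] F[ 0.1  1.  -0.2] w0.0922 g0.0
```

View pics/top1c.png

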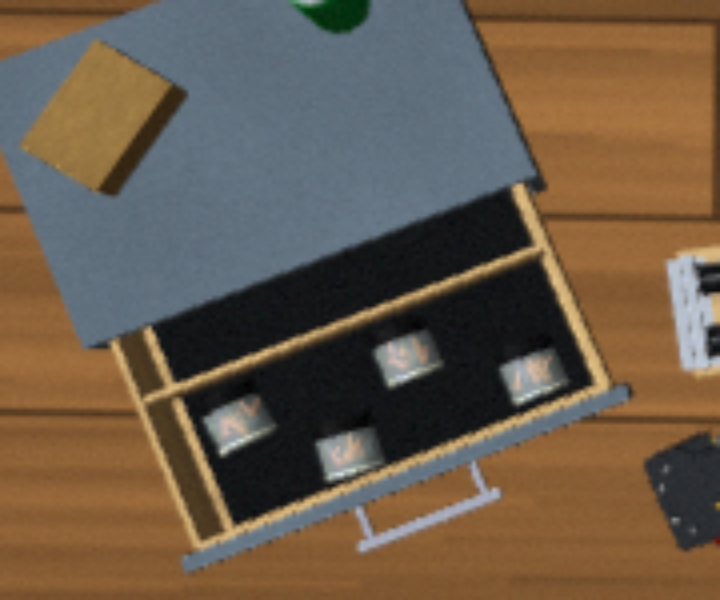

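```bash
cat >> look.py <<'E'
def jars(d):
    """jar centres and axis yaw in the open drawer, from the top view"""
    P=cloud('top',d); out=[]
    h=np.array([.3589,.2306,0]); a=(P-h)@CX; b=(P-h)@CYY
    m=(a>.05)&(a<.175)&(abs(b)<.172)&(P[...,2]>.045)&(P[...,2]<.085)
    n,l,s,_=cv2.connectedComponentsWithStats(m.astype(np.uint8),connectivity=4)
    for k in range(1,n):
        if s[k,4]<60: continue
        q=P[l==k]; c,wh,an=cv2.minAreaRect((q[:,:2]*1000).astype(np.float32))
        an=(an-np.degrees(CY)+45)%90-45
        out.append((np.array(c)/1000,wh,an,np.nanpercentile(q[:,2],95),s[k,4],(np.array([*c,0])/1000-h)@CX,(np.array([*c,0])/1000-h)@CYY))
    return out
E
python3 - <<'E'
from look import *
for j in jars(np.load('pics/top_d.npy')): print(*[np.round(x,3) for x in j])
for p,yaw in (([.52,.262,.2],113),([.42,.31,.2],113),([.45,.40,.2],113),([.49,.155,.2],113)):
    q=solver.inverse_kinematics(np.array(p),down(ax(np.radians(yaw))[0]));print(q)
for s in(1,-1):
    for y in(-.093,.093): print(s,y,solver.inverse_kinematics(MC+y*MYY+[0,0,.2],down(s*MX)))
E
```

```text
[0.506 0.264] [49.66  51.602] 0.229 0.077 227 0.148 -0.028
[0.492 0.156] [49.842 51.996] -0.163 0.077 224 0.092 -0.121
[0.444 0.407] [50.347 50.739] 5.047 0.076 234 0.148 0.128
[0.42  0.311] [49.488 51.71 ] -6.519 0.076 226 0.087 0.049
[-0.4334  0.3751 -0.1145  1.7821  0.0502  0.9872  1.4045]
[-0.5139  0.284  -0.2197  1.9175  0.0753  0.9479  1.2032]
[-0.5787  0.4215 -0.2644  1.7254  0.1265  1.0114  1.0839]
[-0.338   0.2582 -0.0391  1.9457  0.0124  0.938   1.5891]
1 -0.093 [-0.0027  0.4379  0.3992  1.7254 -0.195   1.0175  0.6157]
1 0.093 [-0.2167  0.3176  0.2545  1.8759 -0.0961  0.9599  0.2309]
-1 -0.093 [-0.5462  0.817   1.3457  1.7569 -0.8358  1.2801 -1.9828]
-1 0.093 [ 0.8084  0.5829 -1.1009  1.8123  0.5789  1.1133  2.7948]
```

```bash
cat >> look.py <<'E'
def walls(d):
    P=cloud('top',d);h=np.array([.3589,.2306,0]);a=(P-h)@CX;b=(P-h)@CYY
    m=(a>.06)&(a<.13)&(abs(b)<.22)&(abs(P[...,2]-.093)<.006);v=b[m];return v[v<0].max(),v[v>0].min()
def pick(j,wl):
    c,_,an=j[:3]; b=j[6]; off=0
    lo,hi=wl[0]+.005+.064,wl[1]-.005-.064
    off=np.clip(b,lo,hi)-b; off=np.clip(off,-.016,.016)
    cl=ax(CY+np.radians(an)+np.pi/2)[0]; R=down(cl)
    p=np.array([c[0],c[1],0])+off*CYY
    print('pick b%.3f off%.3f an%.1f'%(b,off,an))
    env.reach(p+[0,0,.17],R); env.movel(p+[0,0,.039],rate=.12); s=st()
    effector.grasp(25); s=st()
    env.movel(s['ee_pos']+[0,0,.15],rate=.2); s=st()
    return s['gripper_width']>.045
def place(y):
    R=down(MX); p=MC+y*MYY
    env.reach(p+[0,0,.18],R); s=st()
    if s['gripper_width']<.045: print('LOST'); return False
    env.movel(p+[0,0,.115],rate=.2); env.movel(p+[0,0,.0890],rate=.05); s=st()
    effector.release(); env.movel(p+[0,0,.2],rate=.25); st(); return True
E
python3 - <<'E'
from look import *
d=np.load('pics/top_d.npy'); wl=walls(d);print(wl)
j=jars(d)[0]
if pick(j,wl): place(.093)
d=viewer.read_camera('top')[1]; np.save('pics/top_d.npy',d)
for j in jars(d): print(*[np.round(x,3) for x in j])
E
```

```text
(np.float64(-0.17449240869719573), np.float64(0.18192429329048312))
pick b-0.028 off0.000 an0.2
t13.0 p[0.5066 0.2641 0.0397] F[-0.3 -0.1 -0.2] w0.0919 g0.0
t13.7 p[0.5061 0.2638 0.0391] F[0.  0.1 0.6] w0.0514 g25.0
t14.6 p[0.5051 0.2633 0.1877] F[ 0.2 -0.4 -3.2] w0.0514 g25.0
t15.8 p[ 0.5503 -0.0276  0.1793] F[-0.2 -0.2 -1.9] w0.0511 g25.0
t16.9 p[ 0.5509 -0.0289  0.0893] F[-0.9  0.2  3.5] w0.0512 g25.0
t18.2 p[ 0.5502 -0.0289  0.1998] F[-0.7  0.   0.2] w0.0921 g0.0
[0.492 0.156] [49.784 51.992] 0.192 0.076 221 0.093 -0.121
[0.415 0.416] [99.594 47.187] -0.049 0.076 407 0.125 0.148
```

```bash
python3 - <<'E'
from look import *
p,d=snap('top','top2.png'); cv2.imwrite('pics/top2c.png',cv2.resize(p[140:290,90:370,::-1],None,fx=2.8,fy=2.8))
print(walls(d))
print([(np.round(r['at'],4).tolist(),round(r['score'],2)) for r in tip_of('top','jar1')])
E
```

```text
(np.float64(-0.17453190608663358), np.float64(0.18180502517696007))
[([0.4405, 0.4329, 0.0505], 0.8), ([0.3904, 0.414, 0.0458], 0.58), ([0.491, 0.1571, 0.0497], 0.55)]
```

View pics/top2c.png

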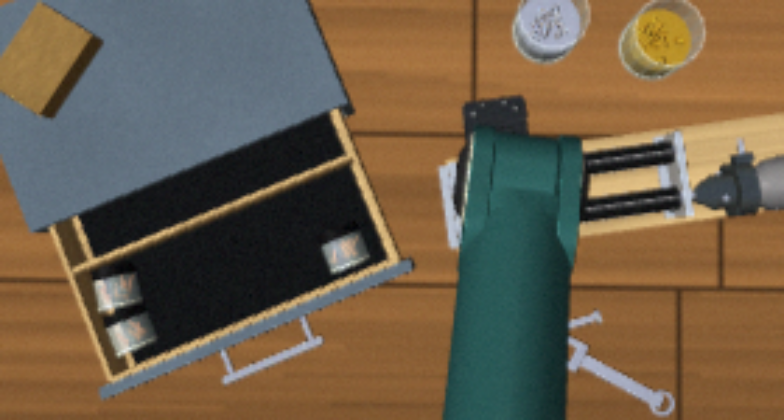

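```bash
cat >> look.py <<'E'
H=np.array([.3589,.2306,0])
def dr(a,b,z): return H+a*CX+b*CYY+[0,0,z]
E
python3 - <<'E'
from look import *
d=np.load('pics/top_d.npy');P=cloud('top',d);a=(P-H)@CX;b=(P-H)@CYY
for a0,a1 in((.08,.10),(.105,.12),(.13,.145),(.15,.17)):
    m=(a>a0)&(a<a1)&(b>.1)&(b<.2)
    o=np.argsort(b[m]);print(a0,[(int(x*1000),int(z*1000)) for x,z in zip(b[m][o],P[m][o][:,2])][::3])
E
```

```text
0.08 [(100, 17), (102, 22), (102, 21), (105, 22), (108, 22), (108, 22), (109, 24), (112, 23), (113, 26), (115, 21), (117, 25), (119, 26), (122, 18), (123, 26), (125, 22), (127, 26), (128, 21), (130, 50), (131, 51), (131, 53), (132, 53), (133, 24), (133, 62), (134, 62), (134, 26), (135, 63), (135, 24), (137, 64), (138, 19), (139, 63), (140, 71), (141, 67), (143, 64), (145, 71), (145, 72), (148, 68), (149, 72), (150, 75), (152, 75), (153, 77), (155, 74), (157, 74), (158, 74), (159, 77), (161, 75), (163, 69), (166, 71), (168, 69), (169, 69), (171, 66), (174, 67), (177, 66), (180, 58), (182, 74), (182, 83), (182, 67), (183, 54), (183, 56), (183, 63), (183, 97), (184, 50), (184, 64), (186, 91), (187, 95), (188, 93)]
0.105 [(101, 24), (102, 21), (104, 25), (108, 19), (109, 26), (112, 22), (115, 19), (116, 19), (118, 20), (122, 19), (124, 25), (126, 23), (129, 21), (130, 54), (131, 29), (132, 22), (133, 56), (134, 27), (134, 54), (135, 66), (136, 68), (137, 68), (139, 72), (140, 63), (143, 69), (145, 67), (147, 70), (149, 70), (152, 75), (153, 73), (155, 77), (157, 78), (160, 73), (162, 71)
[... 721 characters left out ...]
0, 27), (102, 25), (105, 25), (107, 22), (108, 24), (110, 21), (112, 19), (115, 23), (115, 22), (117, 22), (120, 21), (122, 21), (123, 19), (124, 25), (126, 23), (126, 55), (127, 57), (128, 53), (128, 56), (128, 63), (129, 21), (131, 23), (132, 22), (132, 16), (133, 64), (134, 19), (135, 65), (137, 66), (138, 65), (139, 70), (141, 70), (142, 68), (144, 73), (144, 72), (147, 69), (148, 76), (150, 73), (151, 69), (152, 71), (153, 73), (156, 71), (158, 75), (160, 69), (162, 74), (163, 73), (165, 70), (167, 72), (169, 68), (174, 60), (181, 51), (182, 81), (182, 60), (182, 58), (183, 55), (183, 75), (183, 71), (184, 32), (184, 46), (184, 51), (184, 88), (184, 78), (185, 96), (186, 89), (188, 91)]
```

```bash
cat >> look.py <<'E'
def drag(a,b0,b1,press=6):
    env.movel(dr(a,b0,.11),rate=.2)
    f0=env.sense()['wrist_force'][2]; z=.082; env.movel(dr(a,b0,z),rate=.1)
    while z>.068:
        z-=.001; env.movel(dr(a,b0,z),rate=.05); f=env.sense()['wrist_force'][2]-f0
        if f>press: break
    print('contact z',z,f)
    n=int(abs(b1-b0)/.006)+1
    for b in np.linspace(b0,b1,n+1)[1:]:
        env.movel(dr(a,b,z),rate=.06); F=env.sense()['wrist_force']; print(np.round([b,*F],3))
        if F[2]-f0<2: z-=.0006
        if F[2]-f0>20: z+=.001
    env.movel(dr(a,b1,.13),rate=.25)
E
python3 - <<'E'
from look import *
effector.grasp(10)
R=down(-CX)
print(solver.inverse_kinematics(dr(.1,.165,.15),R),solver.inverse_kinematics(dr(.1,.165,.15),down(CX)))
R=down(CX)
env.reach(dr(.1015,.170,.15),R); drag(.1015,.1715,.140); drag(.152,.1715,.140)
st()
env.reach([.45,-.05,.33],R)
p,d=snap('top','top3.png'); 
print([(np.round([(np.array(r['at'])-H)@CX,(np.array(r['at'])-H)@CYY,r['at'][2]],4).tolist(),round(r['score'],2)) for r in tip_of('top','jar1')])
for j in jars(d): print(*[np.round(x,3) for x in j])
E
```

```text
[-0.0141  0.8792 -1.3261  1.8026  0.9126  1.2365  1.9352] [-0.9874  0.4097  0.1241  1.8635 -0.0644  0.8722 -0.4253]
contact z 0.072 8.295131037549039
[ 0.166 -0.46   0.235 11.136]
[ 0.161 -0.446 -0.306 11.441]
[ 0.156  0.111 -0.16  13.33 ]
[ 0.151  0.787 -0.104 12.154]
[ 0.145 -0.436  0.255 13.643]
[ 0.14  -0.061 -0.294 13.186]
contact z 0.071 8.839199782909414
[ 0.166 -0.241  1.179 10.631]
[ 0.161 -0.964 -0.    13.156]
[ 0.156 -1.473  1.282 14.173]
[ 0.151  0.099 -0.598 14.697]
[ 0.145 -0.7   -0.602 14.936]
[ 0.14  -0.56   0.325 14.477]
t32.2 p[0.4435 0.4196 0.131 ] F[ 0.5  1.  -0.4] w0.0007 g0.0
[([0.1625, 0.1376, 0.0507], 0.75), ([0.0738, -0.3165, 0.1018], 0.68), ([0.1097, 0.1309, 0.0453], 0.6), ([0.1016, -0.117, 0.0526], 0.54)]
[0.5  0.16] [49.65  51.489] -0.124 0.077 221 0.102 -0.121
[0.424 0.406] [93.589 58.807] 3.931 0.076 409 0.129 0.135
```

```bash
cat > split.py <<'E'
from look import *
def halves(d,amid,bmin=.03):
    P=cloud('top',d);a=(P-H)@CX;b=(P-H)@CYY;out=[]
    for m in ((a<amid-.001)&(a>.06),(a>amid+.001)&(a<.19)):
        q=P[m&(b>bmin)&(b<.179)&(P[...,2]>.045)&(P[...,2]<.085)]
        if len(q)<60: continue
        c,wh,an=cv2.minAreaRect((q[:,:2]*1000).astype(np.float32));an=(an-np.degrees(CY)+45)%90-45
        c3=np.array([*c,0])/1000-H
        out.append((np.array(c)/1000,wh,an,0,len(q),c3@CX,c3@CYY))
    return out
E
python3 - <<'E'
from split import *
R=down(CX)
env.reach(dr(.110,.142,.15),R); drag(.110,.142,.115); drag(.1615,.150,.115)
env.reach([.45,-.05,.33],R)
p,d=snap('top','top3.png'); np.save('pics/top_d.npy',d)
L=[((np.array(r['at'])-H)@CX,(np.array(r['at'])-H)@CYY,r['at'][2],r['score']) for r in tip_of('top','jar1')]
print(np.round(L,3))
for j in jars(d)+halves(d,.136): print(*[np.round(x,3) for x in j])
cv2.imwrite('pics/top3c.png',cv2.resize(p[140:290,90:290,::-1],None,fx=3,fy=3))
E
```

```text
contact z 0.073 6.317931215981331
[ 0.137 -0.632 -0.698  6.997]
[ 0.131 -0.187 -0.92   7.59 ]
[0.126 0.039 0.023 8.771]
[ 0.12  -0.202 -0.608  8.684]
[ 0.115 -0.379  0.302  8.157]
contact z 0.072 7.068133195832713
[0.144 0.245 0.803 9.536]
[ 0.138 -0.526 -0.271 11.658]
[ 0.132 -1.076 -1.003 11.797]
[ 0.127 -0.714 -0.715 12.052]
[ 0.121 -0.642 -0.371 11.808]
[ 0.115  0.33   0.576 11.654]
[[ 0.109 -0.12   0.049  0.66 ]
 [ 0.169  0.119  0.049  0.66 ]
 [ 0.114  0.105  0.044  0.57 ]
 [ 0.071 -0.315  0.099  0.43 ]]
[0.509 0.163] [49.761 51.581] 0.281 0.077 224 0.111 -0.121
[0.436 0.384] [85.688 65.557] -0.806 0.076 386 0.132 0.111
[0.421 0.372] [46.282 51.571] -4.201 0 214 0.113 0.105
[0.465 0.397] [52.537 63.535] -0.08 0 231 0.163 0.111
```

View pics/top3c.png

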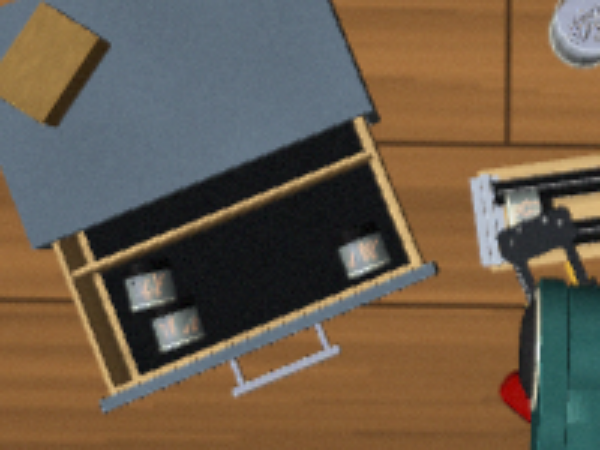

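```bash
python3 - <<'E'
from split import *
d=np.load('pics/top_d.npy'); wl=(-.1745,.182)
effector.release()
j=halves(d,.136)[0]
ok=pick(j,wl) and place(.031)
if ok:
    d=viewer.read_camera('top')[1]; np.save('pics/top_d.npy',d)
    J=jars(d)
    for j in J: print(*[np.round(x,3) for x in j])
    J=[j for j in J if j[6]>0]
    if len(J)==1 and max(J[0][1])<58: 
        if pick(J[0],wl) and place(-.031):
            d=viewer.read_camera('top')[1]; np.save('pics/top_d.npy',d)
            for j in jars(d): print(*[np.round(x,3) for x in j])
E
```

```text
pick b0.105 off0.000 an-4.2
t52.0 p[0.4219 0.3725 0.0398] F[ 0.5 -0.3  1.5] w0.0920 g0.0
t52.7 p[0.4214 0.3721 0.0391] F[-0.  -0.8  1.1] w0.0516 g25.0
t53.6 p[0.4207 0.3713 0.1877] F[-0.7  0.7 -3.5] w0.0515 g25.0
t55.4 p[ 0.5601 -0.0884  0.1798] F[ 0.2 -0.1 -2.8] w0.0513 g25.0
t56.5 p[ 0.5602 -0.0902  0.0894] F[-1.4  1.   3. ] w0.0515 g25.0
t57.9 p[ 0.5595 -0.0901  0.1998] F[-0.1 -0.3  0.5] w0.0922 g0.0
[0.509 0.163] [49.786 51.494] 0.181 0.076 225 0.111 -0.122
[0.459 0.402] [34.422 49.29 ] -8.463 0.076 153 0.16 0.118
pick b0.118 off-0.005 an-8.5
t61.0 p[0.4616 0.3981 0.0398] F[-0.2 -0.1 -0.4] w0.0920 g0.0
t61.7 p[0.4611 0.3978 0.0391] F[-0.3  0.5  0.9] w0.0513 g25.0
t62.6 p[0.4603 0.397  0.1877] F[-0.9 -0.1 -3.2] w0.0513 g25.0
t64.6 p[ 0.5696 -0.1498  0.1798] F[ 0.2 -0.1 -2.6] w0.0512 g25.0
t65.7 p[ 0.5694 -0.1514  0.0894] F[-1.5  0.7  3.8] w0.0513 g25.0
t67.0 p[ 0.5688 -0.1513  0.1998] F[-0.6  0.2  0.3] w0.0919 g0.0
[0.509 0.163] [49.725 51.634] 0.155 0.076 223 0.111 -0.121
```

```bash
python3 - <<'E'
from split import *
d=np.load('pics/top_d.npy'); wl=(-.1745,.182)
j=jars(d)[0]
ok=pick(j,wl) and place(-.096)
effector.grasp(10); env.reach([.38,.0,.3],down(CYY))
p,d=snap('top','top4.png'); np.save('pics/top_d.npy',d)
cv2.imwrite('pics/top4c.png',cv2.resize(p[150:270,100:420,::-1],None,fx=2.5,fy=2.5))
P=cloud('top',d);r=P-MC;x=r@MX;y=r@MYY
m=(abs(x)<.03)&(abs(y)<.135)&(P[...,2]>.108)
n,l,s,_=cv2.connectedComponentsWithStats(m.astype(np.uint8),connectivity=4)
for k in range(1,n):
    if s[k,4]>15: q=l==k;print(s[k,4],np.round([y[q].min(),y[q].max(),x[q].mean(),np.percentile(P[q][:,2],95)],4))
for c in('top',): print('h',[(np.round(r['at'],4),round(r['score'],2)) for r in tip_of(c,'cabinet_drawer0_handle')])
h=np.array([.383,.241,0]);a=(P-H)@CX;b=(P-H)@CYY
m=(abs(b)<.06)&(a>-.02)&(a<.045)&(P[...,2]>.065)&(P[...,2]<.1);print('bar hist',np.histogram(a[m],np.arange(-.02,.05,.005)))
E
```

```text
pick b-0.121 off0.016 an0.2
t69.6 p[0.5028 0.1777 0.0397] F[-0.2  0.5  0.1] w0.0918 g0.0
t70.3 p[0.5022 0.1775 0.039 ] F[-0.2  0.3  1.6] w0.0516 g25.0
t71.2 p[0.5012 0.1771 0.1878] F[ 0.4 -0.3 -2.8] w0.0511 g25.0
t72.7 p[ 0.5792 -0.214   0.1795] F[ 0.8  0.6 -3.4] w0.0512 g25.0
t73.8 p[ 0.5792 -0.2157  0.0893] F[-0.4  1.5  2.9] w0.0515 g25.0
t75.2 p[ 0.5786 -0.2155  0.1998] F[ 0.  -0.2 -0.9] w0.0919 g0.0
222 [-0.1196 -0.0693  0.0005  0.126 ]
221 [-0.0617 -0.0108 -0.0002  0.1266]
219 [0.0066 0.0563 0.0004 0.1263]
219 [0.0695 0.119  0.0001 0.127 ]
h [(array([0.3764, 0.2413, 0.0779]), 0.66)]
bar hist (array([ 0,  0,  0,  0,  0,  0, 33, 55, 35,  9,  7,  7,  7,  0]), array([-0.02 , -0.015, -0.01 , -0.005,  0.   ,  0.005,  0.01 ,  0.015,
        0.02 ,  0.025,  0.03 ,  0.035,  0.04 ,  0.045,  0.05 ]))
```

View pics/top4c.png

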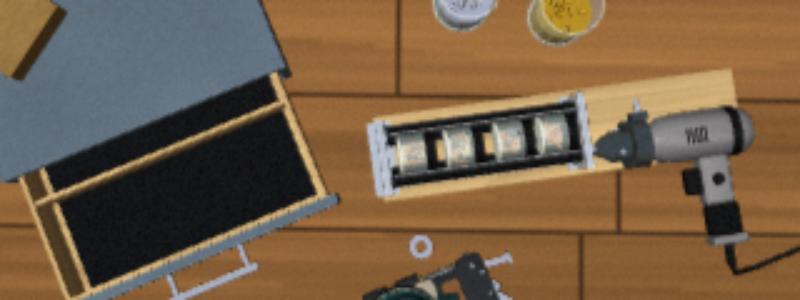

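The crop shows four jars lying in the valley at pixels x≈410 to 550, and the drawer is empty. Next I'll shut the drawer by pushing on its bar.

```bash
python3 - <<'E'
from split import *
R=down(CYY); h=np.array([.534,.312,0])
p0=dr(-.035,0,0); p0=h+((p0-h)@CX)*CX
env.reach(p0+[0,0,.16],R); env.movel(p0+[0,0,.068],rate=.2)
env.movel(h-.03*CX+[0,0,.068],rate=.15); s=st()
k=-.03
while k<0.002:
    k+=.003; env.movel(h+k*CX+[0,0,.068],rate=.06); s=env.sense(); f=s['wrist_force'][:2]@CX[:2]; print(round(k,3),round(f,1),round((s['ee_pos']-h)@CX,4))
    if f<-20: break
env.movel(h-.05*CX+[0,0,.068],rate=.15); env.movel(h-.05*CX+[0,0,.25],rate=.3)
print([(np.round(r['at'],4),round(r['score'],2)) for r in (viewer.read_camera('side'),tip_of('side','cabinet_drawer0_handle'))[1]])
for n in('trigger_face','lock_top','tumbler'):
    print(n,[(np.round(r['at'],4),round(r['score'],2)) for r in tip_of('side',n)[:2]])
viewer.read_camera('top')
for n in('trigger_face','lock_top'): print(n,[(np.round(r['at'],4),round(r['score'],2)) for r in tip_of('top',n)[:2]])
st()
E
```

```text
t80.9 p[0.506  0.2999 0.068 ] F[ 0.5 -0.2 -0. ] w0.0005 g0.0
-0.027 0.0 -0.027
-0.024 -0.1 -0.0237
-0.021 -0.6 -0.0206
-0.018 0.6 -0.0177
-0.015 0.4 -0.0146
-0.012 -3.3 -0.0127
-0.009 -11.5 -0.0125
-0.006 -17.2 -0.0123
-0.003 -24.9 -0.0122
[(array([0.5387, 0.3123, 0.0755]), 0.86)]
trigger_face [(array([ 0.5147, -0.3972,  0.071 ]), 0.66)]
lock_top [(array([ 0.5667, -0.1223,  0.0031]), 0.55), (array([ 0.521 , -0.4352,  0.0951]), 0.35)]
tumbler [(array([ 0.5654, -0.1218, -0.0008]), 0.67)]
trigger_face [(array([ 0.5115, -0.396 ,  0.0703]), 0.55)]
lock_top []
t84.8 p[0.4878 0.2921 0.2492] F[ 0.3 -0.6  1. ] w0.0002 g0.0
```

```bash
python3 - <<'E'
from split import *
P=cloud('top',np.load('pics/top_d.npy'));T=np.array([.514,-.3963,0]);r=P-T;x=r@MX;y=r@MYY;z=P[...,2]
m=(x>-.05)&(x<-.02)&(abs(y+.04)<.05)&(z>.08); print('handle y',np.sort(np.round(y[m]*1000))[[0,1,2,3,-4,-3,-2,-1]],np.median(z[m]))
m=(abs(x)<.016)&(abs(y+.041)<.014)&(z>.0945);print('button',x[m].mean(),y[m].mean(),m.sum(),np.median(z[m]))
m=(abs(x)<.04)&(y>-.016)&(y<.02)&(z>.06)&(z<.088);print('trig x',np.sort(np.round(x[m]*1000)),'y',np.sort(np.round(y[m]*1000)))
for th in (34,36,38):
  t=np.radians(th);c=np.cos(t)*MYY+np.array([0,0,-np.sin(t)]);zt=-np.sin(t)*MYY+np.array([0,0,-np.cos(t)])
  for s in(1,-1):
    R=np.stack([np.cross(s*c,zt),s*c,zt],1)
    for k in(0,.1): print(th,s,k,solver.inverse_kinematics(T-.026*MYY+[0,0,.082]-k*zt,R))
E
```

```text
handle y [-61. -60. -59. -59. -21. -21. -21. -19.] 0.08720949970741065
button -0.00031524603686024363 -0.03929526668079781 2 0.09645748148539868
trig x [-16. -15. -15. -15. -14. -14. -14. -12. -11. -11. -11. -10. -10.  -9.
  -8.  -8.  -7.  -7.  -7.  -5.  -5.  -5.  -4.  -3.  -3.  -2.  -2.  -1.
  -1.  -0.  -0.  -0.   1.   2.   2.   3.   3.   4.   4.   5.   5.   6.
   6.   7.   7.   7.   8.   8.   9.  10.  10.  10.  10.  12.  12.  13.
  13.  13.  14.  14.  15.  15.  16.  17.  17.  17.  18.  19.  19.  20.
  30.  31.  31.  32.  32.  32.  32.  33.  33.  33.  33.  34.  35.  35.
  35.  36.  36.  37.  37.] y [-16. -16. -16. -15. -15. -15. -14. -14. -14. -14. -14. -14. -13. -13.
 -12. -12. -12. -12. -12. -11. -11. -11. -11. -10.  -9.  -9.  -9.  -9.
  -8.  -8.  -8.  -8.  -8.  -8.  -7.  -7.  -6.  -6.  -6.  -5.  -5.  -5.
  -4.  -4.  -4.  -4.  -4.  -4.  -3.  -3.  -3.  -2.  -2.  -2.  -2.  -2.
  -1.  -1.  -1.  -1.  -1.  -1.   0.   0.   0.   0.   0.   0.   0.   0.
  -0.  -0.   1.   1.   1.   1.   2.   2.   2.   2.   4.   6.   7.   9.
  11.  13.  15.  17.  20.]
34 1 0 [0.05   0.5976 0.4376 2.0025 0.7909 0.3741 1.3885]
34 1 0.1 [-0.0783  0.4094  0.464   2.0405  0.6937  0.5509  1.481 ]
34 -1 0 [-0.4838  1.1071  1.322   2.0306 -1.2314  0.5704 -0.005 ]
34 -1 0.1 [-0.6352  0.8325  1.3426  2.0678 -0.6873  0.5184 -0.428 ]
36 1 0 [0.0036 0.6115 0.4773 2.0186 0.8672 0.3601 1.2916]
36 1 0.1 [-0.1128  0.4176  0.4791  2.0601  0.7695  0.5451  1.3875]
36 -1 0 [-0.5019  1.1194  1.3201  2.0447 -1.2511  0.5335 -0.0037]
36 -1 0.1 [-0.6588  0.8462  1.3414  2.0866 -0.6758  0.4792 -0.4597]
38 1 0 [-0.0456  0.6291  0.5211  2.0341  0.9408  0.3465  1.1951]
38 1 0.1 [-0.1468  0.428   0.4938  2.0787  0.8447  0.5427  1.2936]
38 -1 0 [-0.5195  1.1333  1.318   2.0581 -1.2729  0.4976 -0.0015]
38 -1 0.1 [-0.6814  0.8629  1.3399  2.1044 -0.6652  0.4417 -0.4922]
```

```bash
cat > trig.py <<'E'
from look import *
T=np.array([.514,-.3963,0])+.0007*MYY; TH=np.radians(36)
C=np.cos(TH)*MYY+np.array([0,0,-np.sin(TH)]); ZT=-np.sin(TH)*MYY+np.array([0,0,-np.cos(TH)])
RT=np.stack([np.cross(C,ZT),C,ZT],1)
def tp(y,z,x=-.004): return T+x*MX+y*MYY+[0,0,z]
def tst(l=''):
    s=env.sense(); r=s['ee_pos']-T; w=s['gripper_width']; y,z=r@MYY,s['ee_pos'][2]; F=s['wrist_force']
    print('%s t%.1f x%.1f tcp(%.1f,%.1f) w%.1f A(%.1f,%.1f) B(%.1f,%.1f) Fy%.1f Fz%.1f g%.1f'%(l,s['t'],r@MX*1e3,y*1e3,z*1e3,w*1e3,*(1e3*v for v in(y+w/2*np.cos(TH),z-w/2*np.sin(TH),y-w/2*np.cos(TH),z+w/2*np.sin(TH))),F@MYY,F[2],s['grasp_force'])); return s
E
python3 - <<'E'
from trig import *
effector.release()
p=tp(-.0265,.086)
env.reach([.42,-.1,.36],down(MX)); env.reach(p-.2*ZT,RT); env.movel(p-.06*ZT,rate=.15); tst('60'); 
env.movel(p,rate=.05); s=tst('in')
if np.linalg.norm(s['wrist_force'])<6:
    effector.grasp(20); tst('g'); env.pause(.3); tst('g2')
    p,d=snap('side','side5.png'); cv2.imwrite('pics/side5c.png',cv2.resize(p[200:340,230:400,::-1],None,fx=4,fy=4))
E
```

```text
60 t89.8 x-3.4 tcp(9.0,135.2) w91.8 A(46.1,108.2) B(-28.1,162.2) Fy0.1 Fz1.4 g0.0
in t91.2 x-3.8 tcp(-26.4,86.3) w92.0 A(10.8,59.2) B(-63.6,113.3) Fy-0.3 Fz-0.1 g0.0
g t92.3 x-3.6 tcp(-19.3,81.1) w19.7 A(-11.3,75.3) B(-27.3,86.9) Fy17.3 Fz-5.3 g16.7
g2 t92.6 x-3.6 tcp(-19.3,81.1) w19.7 A(-11.4,75.3) B(-27.3,86.9) Fy17.1 Fz-6.1 g16.7
```

View pics/side5c.png

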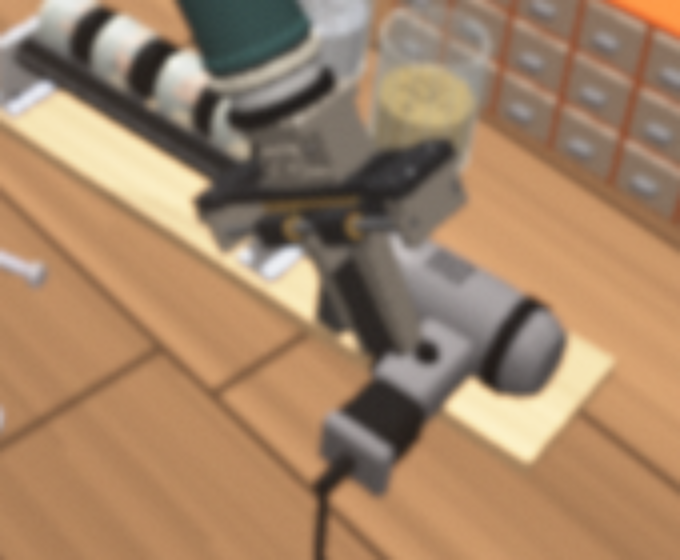

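The side picture shows finger A on the trigger, but finger B has slid past the button, which is at pixel (428,352). The arm gave about 7 mm under the squeeze. I'll retry with that compliance offset.

```bash
python3 - <<'E'
from trig import *
effector.release(); tst('rel')
env.movel(tp(-.0345,.0915),rate=.05); tst('pos')
effector.grasp(20); s=tst('g')
w=s['gripper_width']; By=((s['ee_pos']-T)@MYY-w/2*np.cos(TH))
if -.050<By<-.036:
    for z in np.arange(.0885,.0775,-.003):
        env.movel(tp(-.0345,z),rate=.03); tst('z%.1f'%(z*1e3))
E
```

```text
rel t93.7 x-4.1 tcp(-26.6,86.0) w91.8 A(10.5,59.0) B(-63.7,113.0) Fy0.4 Fz-0.1 g0.0
pos t94.1 x-4.1 tcp(-35.2,92.0) w91.9 A(2.0,64.9) B(-72.4,119.0) Fy0.3 Fz-0.7 g0.0
g t95.2 x-3.6 tcp(-19.9,81.1) w20.5 A(-11.6,75.1) B(-28.2,87.2) Fy32.7 Fz-14.1 g22.3
```

```bash
python3 - <<'E'
from trig import *
effector.release()
env.movel(tp(-.0345,.0915),rate=.05)
for q in (7,8,9):
    effector.grasp(q); s=tst('g%d'%q)
    w=s['gripper_width']; r=s['ee_pos']-T; Ay=r@MYY+w/2*np.cos(TH)
    if Ay<-.009: break
E
```

```text
g7 t97.5 x-3.6 tcp(-28.8,87.3) w44.3 A(-10.8,74.3) B(-46.7,100.3) Fy12.9 Fz-7.2 g6.0
```

```bash
python3 - <<'E'
from trig import *
env.movel(tp(-.0325,.0915),rate=.03); tst('y')
for z in np.arange(.0895,.0765,-.002):
    env.movel(tp(-.0325,z),rate=.03); s=tst('z%.1f'%(z*1e3))
    r=s['ee_pos']-T;w=s['gripper_width'];
    if s['ee_pos'][2]+w/2*np.sin(TH)<.0895 or r@MYY+w/2*np.cos(TH)>-.0085: break
E
```

```text
y t97.7 x-3.6 tcp(-26.7,87.2) w38.8 A(-11.0,75.8) B(-42.4,98.6) Fy12.5 Fz-7.3 g6.0
z89.5 t98.0 x-3.4 tcp(-26.2,86.0) w37.3 A(-11.1,75.0) B(-41.3,96.9) Fy19.8 Fz3.8 g9.8
z87.5 t98.2 x-3.1 tcp(-26.4,84.4) w38.0 A(-11.0,73.2) B(-41.7,95.6) Fy20.1 Fz4.3 g10.4
z85.5 t98.5 x-2.9 tcp(-26.5,83.1) w37.7 A(-11.2,72.0) B(-41.7,94.2) Fy23.0 Fz10.6 g12.3
z83.5 t98.7 x-2.7 tcp(-26.5,81.6) w37.6 A(-11.3,70.5) B(-41.7,92.6) Fy25.0 Fz15.0 g13.5
z81.5 t99.0 x-2.3 tcp(-26.5,79.8) w38.1 A(-11.1,68.6) B(-41.9,91.0) Fy25.3 Fz16.0 g14.0
z79.5 t99.2 x-2.1 tcp(-26.6,77.9) w37.8 A(-11.3,66.8) B(-41.9,89.0) Fy25.3 Fz16.3 g13.9
```

```bash
python3 - <<'E'
from trig import *
z=.078
env.movel(tp(-.0325,.078),rate=.03); tst('z78')
env.movel(tp(-.0325,.0765),rate=.03); tst('z76.5')
for y in np.arange(-.031,-.0185,.0015):
    env.movel(tp(y,.0765),rate=.02); s=tst('y%.1f'%(y*1e3)); r=s['ee_pos']-T;w=s['gripper_width']
    if r@MYY+w/2*np.cos(TH)>-.0075: break
E
```

```text
z78 t99.5 x-2.0 tcp(-26.8,77.2) w38.7 A(-11.1,65.9) B(-42.4,88.6) Fy29.4 Fz22.5 g17.3
z76.5 t99.7 x-1.9 tcp(-26.9,76.6) w38.9 A(-11.2,65.2) B(-42.6,88.1) Fy35.9 Fz31.4 g21.1
y-31.0 t100.0 x-1.9 tcp(-26.7,76.8) w38.6 A(-11.1,65.5) B(-42.3,88.2) Fy26.5 Fz24.7 g17.6
y-29.5 t100.2 x-2.0 tcp(-26.6,77.0) w38.6 A(-10.9,65.7) B(-42.2,88.4) Fy18.8 Fz18.9 g14.2
y-28.0 t100.5 x-2.1 tcp(-26.3,77.2) w38.7 A(-10.7,65.9) B(-42.0,88.6) Fy12.5 Fz13.5 g10.9
y-26.5 t100.7 x-2.1 tcp(-25.6,77.4) w38.1 A(-10.2,66.2) B(-41.0,88.6) Fy7.9 Fz9.3 g8.9
y-25.0 t101.0 x-2.1 tcp(-24.3,77.4) w37.9 A(-9.0,66.2) B(-39.7,88.6) Fy5.6 Fz8.5 g8.3
y-23.5 t101.2 x-2.1 tcp(-23.0,77.4) w37.9 A(-7.7,66.3) B(-38.4,88.6) Fy5.2 Fz6.8 g7.8
y-22.0 t101.5 x-2.1 tcp(-21.7,77.4) w37.5 A(-6.5,66.4) B(-36.8,88.4) Fy4.3 Fz6.2 g7.6
```

```bash
python3 - <<'E'
from trig import *
env.movel(tp(-.0212,.0763),rate=.02); tst('y'); env.pause(.2)
effector.release(); tst('rel')
s=env.sense(); env.movel(s['ee_pos']-.12*ZT,rate=.15); env.reach([.38,.05,.33],down(CYY)); 
A,d=snap('top','top6.png'); env.pause(.25); B,_=viewer.read_camera('top')
D=np.abs(A.astype(int)-B).sum(2); P=cloud('top',d);y=(P-MC)@MYY;x=(P-MC)@MX
for yy in(.093,.031,-.036,-.096):
    m=(abs(x)<.02)&(abs(y-yy)<.02)&(P[...,2]>.1); print(yy,m.sum(),D[m].mean())
print('bg',D[200:260,230:300].mean())
for c in('top','side'):
    if c=='side': S,_=snap('side','side6.png')
    for n in('trigger_face','lock_top','cabinet_drawer0_handle','tub_screws','tub_nuts'): print(c,n,[(np.round(r['at'],4),round(r['score'],2)) for r in tip_of(c,n)[:2]])
cv2.imwrite('pics/fin.png',np.vstack([cv2.resize(A[100:280,90:430,::-1],None,fx=1.6,fy=1.6),cv2.resize(S[120:300,150:490,::-1],None,fx=1.6,fy=1.6)]))
E
```

```text
y t101.7 x-2.1 tcp(-21.4,77.5) w37.3 A(-6.3,66.5) B(-36.5,88.4) Fy2.0 Fz5.1 g7.0
rel t102.8 x-4.0 tcp(-21.2,76.3) w91.9 A(16.0,49.3) B(-58.4,103.3) Fy-0.5 Fz0.2 g0.0
0.093 146 27.506849315068493
0.031 146 32.863013698630134
-0.036 144 27.444444444444443
-0.096 140 24.928571428571427
bg 17.231428571428573
top trigger_face [(array([ 0.5141, -0.4026,  0.0702]), 0.6)]
top lock_top []
top cabinet_drawer0_handle [(array([0.5378, 0.3076, 0.0799]), 0.97), (array([ 0.5644, -0.0975,  0.0967]), 0.56)]
top tub_screws [(array([ 0.7713, -0.0909,  0.0002]), 0.84)]
top tub_nuts [(array([ 0.757 , -0.2339,  0.0008]), 0.58)]
side trigger_face [(array([ 0.516 , -0.4011,  0.072 ]), 0.64)]
side lock_top []
side cabinet_drawer0_handle [(array([0.5416, 0.3111, 0.079 ]), 0.97)]
side tub_screws [(array([ 0.7683, -0.1002,  0.0028]), 0.61), (array([ 0.5825, -0.2126,  0.0998]), 0.18)]
side tub_nuts [(array([ 0.7512, -0.2275,  0.0028]), 0.66), (array([ 0.5648, -0.122 ,  0.0017]), 0.24)]
```

View pics/fin.png

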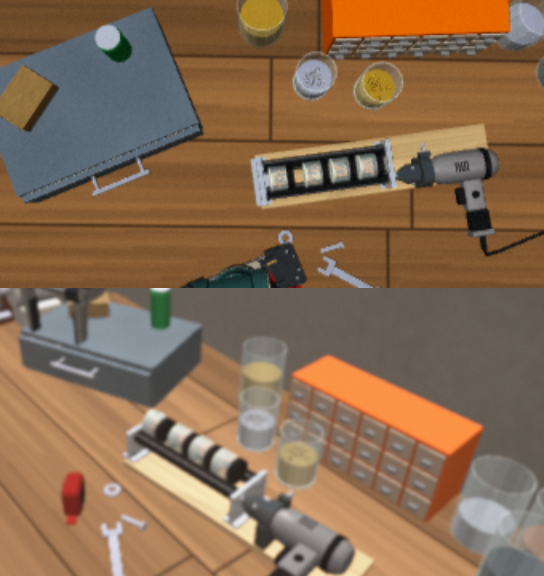

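```bash
python3 - <<'E'
from trig import *
F=[]
for i in range(5): F.append(viewer.read_camera('top')); env.pause(.12)
P=cloud('top',F[0][1]);x=(P-MC)@MX;y=(P-MC)@MYY;z=P[...,2]
m0=(abs(x)<.03)&(abs(y)<.135)&(z>.108)
n,l,s,_=cv2.connectedComponentsWithStats(m0.astype(np.uint8),connectivity=4)
def chg(m): return [round(float(np.abs(F[i][0].astype(int)-F[0][0])[m].mean()),1) for i in range(1,5)]
for k in range(1,n):
    if s[k,4]>15: q=l==k; print(np.round([y[q].min(),y[q].max()],3),np.round(np.percentile(z[q],95),3),chg(q&(abs(x)<.018)))
print('tubs',chg((np.hypot(P[...,0]-.752,P[...,1]+.23)<.035)),'drill',chg((z>.08)&(y<-.2)&(y>-.33)&(abs(x)<.1)))
st()
E
```

```text
[-0.113 -0.063] 0.126 [8.7, 9.0, 10.6, 12.8]
[-0.057 -0.007] 0.127 [6.8, 8.1, 10.1, 10.5]
[-0.    0.05] 0.127 [7.0, 6.9, 8.2, 10.1]
[0.072 0.122] 0.126 [6.2, 7.5, 7.6, 7.4]
tubs [2.3, 2.4, 2.6, 2.5] drill [2.2, 2.2, 2.2, 2.3]
t107.1 p[0.38 0.05 0.33] F[ 0.4  0.4 -0.5] w0.0920 g0.0
```

```bash
python3 -c "
from look import *
print(workorder.finish_job())"
```

```text
the job is handed in; nothing more can be done
None
```

Job handed in at about 107 s: all four jars are on the rollers and turning, the trigger is held in by its lock so the drill runs on by itself, the drawer is shut, and both tubs are still standing.

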